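Index the mitre fence of a wheel grinder by four clicks

TASK

For the next bevel the grinder's mitre fence must stand four clicks further round: push its thumb lever counter-clockwise (seen from above) exactly four notches on from the notch it is in now. Go one click at a time, letting the lever come to rest in each notch for about half a second before pushing on, never go past the fourth, and leave it resting there. Do not shove the knife blank or the spare idler wheel that lie on either side of the grinder.

Things in the scene. Friction and masses are not known exactly. Their poses are not given: they have to be found in the camera images.
- lever (a joint): Turn of thumb lever and fence, rad, growing counter-clockwise seen from above. Nine notches 0.2094 (12 degrees) apart, at 0, 0.2094 ... 1.6755; starts in one of the first four; stops 0.09 beyond the end notches. Leaving a notch takes about 4 to 5 N at the paddle, stiffest at the outset; just past half way (0.105) the lever snaps by itself into the next notch and stays.
- thumb (a point): Centre of the lever's upright black thumb paddle, 90 mm above the bench, 150 mm from the pivot axis. Paddle 40 mm along the lever, 12 mm thick, top 108 mm high; push its side face at heights 65 to 105 mm. One click moves it 31 mm. Axes: x along the lever to the pivot, z up; a growing joint moves it to -y. Below it the steel arm, 14 mm wide, 46 to 58 mm high.
- pivot (a point): Fixed point on the bench under the vertical axis of lever and fence. x points to the grinding wheel, z up. Joint at j: the lever points 132 degrees + j, counter-clockwise from x. Dark steel table around it 230 x 250 mm, 20 mm high. Aluminium fence, 160 mm across the lever on the wheel side, top 82 mm, turns with it. About 60 mm are free on both sides of the paddle's arc.
- studs (a point): Middle of the arc of ten upright steel studs under the lever arm, 45 mm above the bench (their tops): 10 mm thick, 12 degrees apart on 85 mm radius about the pivot. Each of the nine gaps is a notch; the arm lies over the gap it is in. Fixed to the grinder, axes as pivot. (The stone grinding wheel, 170 mm across, top 207 mm high, stands 220 mm from the pivot.)
- blank: Knife blank, flat steel, 200 x 30 x 6 mm along its x, origin under its middle; lies about 250 to 300 mm from the pivot on its +y side; loose bystander, to be left where it is.
- idler: Spare aluminium belt-grinder idler wheel lying flat, 76 mm across, 44 mm high, origin centre of its underside; about 280 mm from the pivot on its -y side; loose bystander, to be left where it is.

How it is judged:
By the outcome, as a careful person would: the job done as asked, in the order asked, and still so for the second after the job is handed in, with the robot touching nothing.
It also fails if it takes over 40 s, if anything falls off the work surface, if the arm or the gripper's body presses on something with over 40 N, if the wrist force passes 120 N, or if a joint passes its speed limit or range.

ROBOT

A 6-joint arm with a two-finger parallel gripper is mounted at the origin on the work surface. World frame = base frame: x ahead of the robot, y to its left, z up, the work surface at z = 0. Lengths are in mm, angles in rad, forces in N, time in s.
With the tool pointing down it reaches from about 300 to 775 mm from the base axis. Payload 14.6 kg.
Tool frame: the origin (TCP) lies midway between the tips of the shut fingers; the grasp point (between the pads) lies 19 mm behind it (manip.hold_point_z is the distance from the TCP to the grasp point, in mm); z points along the fingers, y is the direction in which the jaws open and shut (so a half turn about z gives the same grasp; the last joint's range is limited). The gripper opens to 94 mm and grips with 3 to 60 N. Pads are 16 mm wide; open, the fingers measure 119 mm over their backs; the gripper's body (75 mm by 177 mm) begins 78 mm behind the grasp point.
Start: joints at [-1.278, 0.3, 1.521, -0, 1.321, -0.067], TCP at [193.64, -514.774, 205.446] pointing down, gripper open.
Joint ranges: [-3.03, 3.03], [-0.79, 2.21], [0.23, 2.52], [-1.04, 4.18], [0, 3.07], [-2.55, 2.55]. Speed limits (rad/s): [2.22, 2.22, 2.57, 3.14, 3.14, 3.14].

INTERFACE

Orientations are given as [roll, pitch, yaw] about the fixed x, y, z axes, in that order (R = Rz(yaw) Ry(pitch) Rx(roll)).
In Python, from cell import manip gives the robot as it stands.
- The arm moves only by the shell command python3 -m crank 'ROWS' [OPENING] [FORCE]. ROWS is JSON, a list of rows, each an object with "offset": the shift along the world's x, y, z in m, a list of three; "spin": the turn about the world's z in degrees. In form: [{"offset": [dx, dy, dz], "spin": spin}, ...]. A call has exactly 8 rows; each row is the pose to reach, as a shift and turn from the pose measured when the call began; what a row does not reach only later rows make up. A row lasts 1/12 s, in which the tool goes at most 41.7 mm and 7.16 degrees, less where a joint would pass 70% of its speed; a pose out of reach is approached as far as the arm can. A call with a gripper value outside its range is refused whole. OPENING is the opening, from 0 (shut) to 1 (fully open), set as the call begins (- or left out, the last holds). The fingers move at their own pace and stop on an object; FORCE is the grip in N (left out, the last holds). Time passes only in rows, so rows that repeat a pose let the fingers close, or fill a call up. It gives the time, the measured TCP pose, the force and the opening at its end, in the units of the state.
- manip.read_state(): the state, without advancing time (a new reading comes with each control period).
- manip.camera(name): name is "scene" or "top" or "wrist"; returns a dict with "pixels" (400x640x3 uint8, red, green, blue), "fx", "fy", "cx", "cy" (pixels), "extrinsics" (4x4, takes a point from world to camera coordinates); the wrist camera has in their place "hand_eye" (4x4, takes a point from camera to tool coordinates, whose origin is the TCP and whose axes are the flange's). Camera axes: x right, y down, z forward; pixel columns grow to the right and rows downward; lengths in mm; the calibration is good to about 2 mm. A picture is of the moment at which its call begins: read the wrist's pose just before it. There is no depth.
- manip.sign_off(): hands the job in, once; it reports no verdict.
Trained networks look in a picture, given as the dict that the camera call returned (one of the last four; its "shot" number tells which), for a name from the list of things; names that differ only in an ending like _2 or _b are one class to them, and where a whole thing is asked for, a point or a joint stands for the part that bears it (a point fixed in the world has none). Each returns a list of dicts, best first, with "conf" (0 to 1); they miss things now and then, are a little off and sometimes report something else, mostly with a low value. They report only what shows in the picture. A call takes as long as a camera call.
- manip.search_frame(picture, name): "location" ([x, y, z] in mm, in world coordinates, good to about 4 mm: the middle of the surface that is visible of it).
- manip.masks_of(picture, name): "mask" (400x640 bool, what is visible of it).
The state is a dict: "clock": time; "joints": joint angles; "qd": joint speeds; "effort": joint torques, N m; "eef_pos": TCP position; "eef_rot": TCP orientation; "wrist_force": force on the tool from outside, world axes, zero at the start; "moment": the same for the moment, N m; "finger_gap": finger opening in mm.
Only numpy, scipy, OpenCV 4.12 (cv2) and the standard library are available. Lean on these libraries where they do the work, as an engineer would, in place of code of your own. Each camera call takes 0.05 s, during which the arm holds its last target. There are 200 camera calls.

## Working session

There is one attempt and no reset: what is moved stays moved. The work goes in short steps, Python scripts to look and compute and a shell command to move; the robot and the scene stay as the last step left them, time stands still between calls to the robot, and variables do not carry over. Pictures are saved under pics/ and viewed, about 8 in all and at most 12, crops included, and the job is handed in when it is done.

```bash
mkdir -p pics; ls; python3 - <<'E'
from cell import manip
import cv2
print(manip.read_state())
for c in ("scene","top"):
    p=manip.camera(c); cv2.imwrite(f"pics/{c}0.png",p["pixels"][:,:,::-1])
    for n in ("lever","thumb","pivot","studs","blank","idler"):
        print(c,n,[(r["location"],round(r["conf"],2)) for r in manip.search_frame(p,n)][:2])
E
```

```text
pics
{'clock': 0.0, 'joints': array([-1.27761673e+00,  3.00517815e-01,  1.52157255e+00,  3.52575253e-06,
        1.32064849e+00, -6.65893546e-02]), 'qd': array([ 0.00043076,  0.00097298, -0.00274544, -0.00156906,  0.00108474,
       -0.0006771 ]), 'effort': array([-1.22246729e-03, -5.31799150e+01, -3.52727330e+01,  7.07541802e-02,
        2.44479912e-02, -3.73739942e-05]), 'eef_pos': array([ 193.5641348 , -514.55026595,  204.86430127]), 'eef_rot': array([-3.14044922e+00, -7.96756452e-05,  3.59768031e-01]), 'wrist_force': array([0.72431379, 0.14675838, 0.13697665]), 'moment': array([ 0.02278345, -0.03108902,  0.03052342]), 'finger_gap': 94.1093076484839}
scene lever [([654.3, 73.4, 65.5], 0.92)]
scene thumb [([657.2, 74.6, 67.7], 0.78)]
scene pivot [([861.9, -13.1, 40.8], 0.67), ([656.1, 71.8, 68.3], 0.49)]
scene studs [([862.1, -15.5, 38.6], 0.77)]
scene blank [([700.8, 358.4, 6.2], 0.98), ([860.1, -15.7, 39.5], 0.66)]
scene idler [([614.9, -236.8, 43.5], 0.82)]
top lever [([644.0, 80.4, 65.6], 0.57)]
top thumb [([642.2, 85.9, 63.3], 0.61)]
top pivot [([756.3, 55.8, 29.2], 0.73)]
top studs [([760.2, 52.4, 33.5], 0.81)]
top blank []
top idler [([598.8, -221.6, 43.2], 0.69)]
```

View pics/scene0.png

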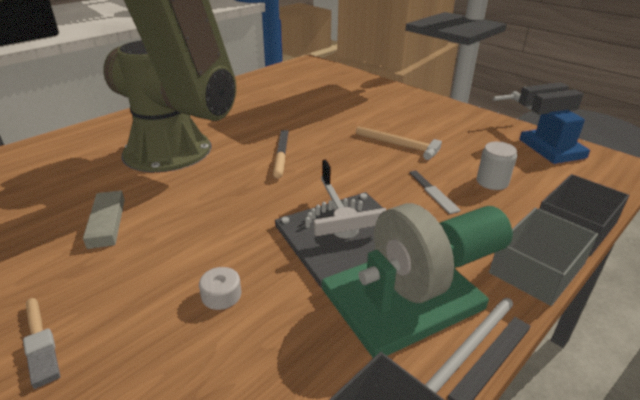

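View pics/top0.png

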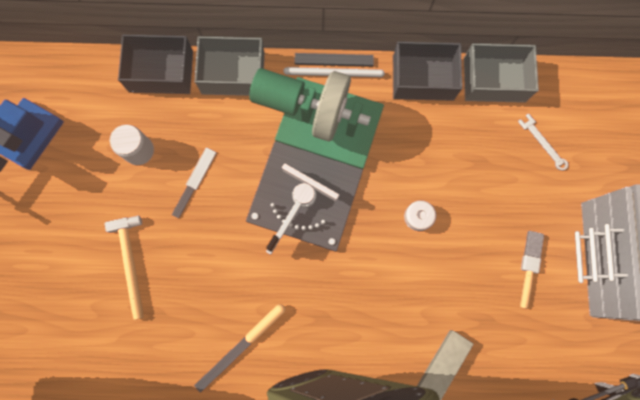

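Scene view: the lever's paddle is at (326,172), the hub at (347,220) and the idler at (221,288). Top view: the hub is at (303,195), the paddle at about (272,245), the wheel at (331,105), with studs from (272,205) to (325,224). Next, a closer crop and back-projection.

```bash
cat > h.py <<'E'
import numpy as np, cv2
from cell import manip
def back(p,uv,z):
    E=p["extrinsics"]; R,t=E[:3,:3],E[:3,3]; c=-R.T@t
    d=R.T@np.array([(uv[0]-p["cx"])/p["fx"],(uv[1]-p["cy"])/p["fy"],1])
    return c+d*(z-c[2])/d[2]
def proj(p,X):
    E=p["extrinsics"]; q=E[:3,:3]@np.asarray(X,float)+E[:3,3]
    return np.array([p["fx"]*q[0]/q[2]+p["cx"],p["fy"]*q[1]/q[2]+p["cy"]])
E
python3 - <<'E'
from h import *
p=manip.camera("top")
im=p["pixels"][:,:,::-1]
cv2.imwrite("pics/topc.png",cv2.resize(im[125:265,235:375],None,fx=4.2,fy=4.2,interpolation=cv2.INTER_CUBIC))
for n,uv,z in [("hub",(303,195),65),("paddle",(272,245),108),("wheel",(331,105),207),("fl",(247,220),20),("fr",(340,250),20)]:
    print(n,back(p,uv,z).round(1))
print(-p["extrinsics"][:3,:3].T@p["extrinsics"][:3,3],p["fx"])
E
```

```text
hub [640.8  75.5  65. ]
paddle [508.  145.4 108. ]
wheel [826.3  12.8 207. ]
fl [580.4 220.1  20. ]
fr [507.9 -22.4  20. ]
[ 386.65045856   44.50754654 1301.4177469 ] 498.4230994855502
```

View pics/topc.png

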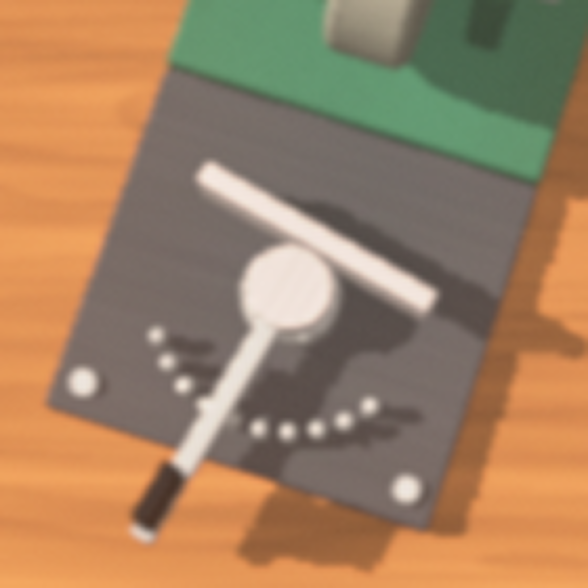

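Table edges put the pivot frame at about −16.6° in world. The lever is at 151–152°, so j ≈ 36° and the arm lies between studs 4 and 5, which is notch 3. The target is notch 7. Pivot ≈ (640,75), paddle ≈ (508,146). I'll push from the +y side with shut fingers.

```bash
python3 -m crank '[{"offset":[0.012,0.025,0.005],"spin":-3},{"offset":[0.029,0.06,0.01],"spin":-6},{"offset":[0.046,0.096,0.01],"spin":-9},{"offset":[0.063,0.132,0.01],"spin":-12},{"offset":[0.08,0.168,0.01],"spin":-15},{"offset":[0.097,0.204,0.01],"spin":-18},{"offset":[0.114,0.24,0.01],"spin":-21},{"offset":[0.131,0.276,0.01],"spin":-24}]' 0 20
python3 -m crank '[{"offset":[0.018,0.036,0],"spin":-3},{"offset":[0.036,0.072,0],"spin":-6},{"offset":[0.054,0.108,0],"spin":-9},{"offset":[0.072,0.144,0],"spin":-12},{"offset":[0.09,0.18,0],"spin":-15},{"offset":[0.108,0.216,0],"spin":-17},{"offset":[0.126,0.252,0],"spin":-18},{"offset":[0.144,0.288,0],"spin":-19}]'
```

```text
clock: 1.42
eef_pos: [325.0, -237.0, 215.7]
eef_rot: [3.141, -0.001, -0.062]
wrist_force: [0.9, -0.9, 0.0]
finger_gap: 44.3
clock: 2.08
eef_pos: [469.4, 53.2, 215.9]
eef_rot: [3.141, -0.001, -0.394]
wrist_force: [-0.3, -0.5, 0.5]
finger_gap: 0.3
```

```bash
python3 -m crank '[{"offset":[0.014,0.035,0],"spin":0},{"offset":[0.028,0.07,0],"spin":0},{"offset":[0.042,0.105,0],"spin":0},{"offset":[0.06,0.137,-0.01],"spin":0},{"offset":[0.061,0.137,-0.04],"spin":0},{"offset":[0.061,0.137,-0.06],"spin":0},{"offset":[0.061,0.137,-0.07],"spin":0},{"offset":[0.061,0.137,-0.07],"spin":0}]'
python3 - <<'E'
from h import *
from scipy.spatial.transform import Rotation as Ro
s=manip.read_state(); p=manip.camera("wrist")
cv2.imwrite("pics/w1.png",p["pixels"][:,:,::-1])
T=np.eye(4);T[:3,:3]=Ro.from_euler("xyz",s["eef_rot"]).as_matrix();T[:3,3]=s["eef_pos"]
p["extrinsics"]=np.linalg.inv(T@p["hand_eye"])
for X in ([508,146,108],[508,146,90],[640,75,65],[*s["eef_pos"]]): print(X,proj(p,X).round(0))
print([(r["location"],r["conf"]) for r in manip.search_frame(p,"thumb")][:2])
E
```

```text
clock: 2.75
eef_pos: [529.5, 189.9, 143.9]
eef_rot: [3.139, 0.002, -0.395]
wrist_force: [0.1, -0.1, -0.4]
finger_gap: 0.2
[508, 146, 108] [389. 224.]
[508, 146, 90] [384. 217.]
[640, 75, 65] [406.  26.]
[np.float64(529.5399739064943), np.float64(189.85307919954295), np.float64(143.87611457883645)] [325. 237.]
[([614.6, 94.8, 61.8], 0.66)]
```

View pics/w1.png

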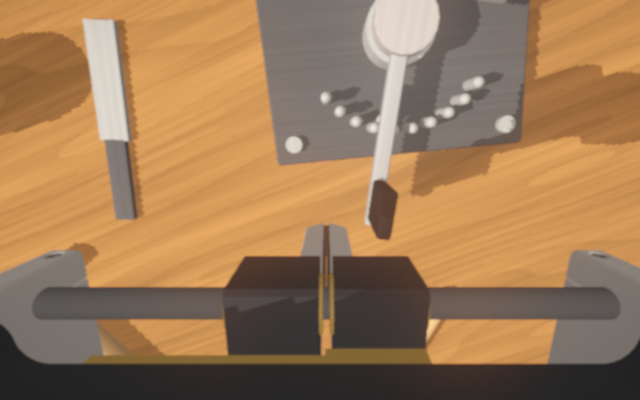

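The wrist view shows the paddle at about (383,210), close to its predicted spot, with four studs left of the arm, one hidden and five to the right. That confirms notch 3. The fingers are clear to its left. Going down and approaching.

```bash
python3 -m crank '[{"offset":[0,0,-0.03],"spin":0},{"offset":[0,0,-0.055],"spin":0},{"offset":[0,0,-0.068],"spin":0},{"offset":[-0.003,-0.005,-0.068],"spin":0},{"offset":[-0.006,-0.011,-0.068],"spin":0},{"offset":[-0.009,-0.016,-0.068],"spin":0},{"offset":[-0.011,-0.020,-0.068],"spin":0},{"offset":[-0.011,-0.020,-0.068],"spin":0}]'
cat > g.py <<'E'
import sys
from h import *
# radial / back-tangential coordinate of TCP per notch index; pose table for next push
s=manip.read_state(); e=s["eef_pos"]; c=np.array([640,75.])
r=e[:2]-c; print("TCP",e.round(1),"yaw",round(np.degrees(s["eef_rot"][2]),1),"r %.1f ang %.2f"%(np.hypot(*r),np.degrees(np.arctan2(r[1],r[0]))),"F",s["wrist_force"].round(1),"t",round(s["clock"],2))
for n in (3,4,5,6,7):
    a=np.radians(132+12*n-16.65); u=np.array([np.cos(a),np.sin(a)]); w=np.array([u[1],-u[0]])
    print(n,"rad %.1f back %.1f"%(r@u,r@w), "unit dir -w",(-w).round(3))
E
python3 g.py
```

```text
clock: 3.52
eef_pos: [520.1, 169.2, 80.4]
eef_rot: [-3.14, -0.004, -0.396]
wrist_force: [0.4, 0.4, -0.3]
finger_gap: 0.1
TCP [520.1 169.2  80.4] yaw -22.7 r 152.5 ang 141.85 F [ 0.4  0.4 -0.3] t 3.52
3 rad 150.4 back 25.2 unit dir -w [-0.479 -0.878]
4 rad 141.9 back 55.9 unit dir -w [-0.287 -0.958]
5 rad 127.2 back 84.2 unit dir -w [-0.081 -0.997]
6 rad 106.9 back 108.8 unit dir -w [ 0.128 -0.992]
7 rad 82.0 back 128.6 unit dir -w [ 0.331 -0.944]
```

```bash
python3 -m crank '[{"offset":[-0.001,-0.0018,-0.003],"spin":0},{"offset":[-0.002,-0.0036,-0.004],"spin":0},{"offset":[-0.003,-0.0054,-0.004],"spin":0},{"offset":[-0.0038,-0.007,-0.004],"spin":0},{"offset":[-0.0045,-0.009,-0.004],"spin":0},{"offset":[-0.005,-0.0105,-0.004],"spin":0},{"offset":[-0.0055,-0.012,-0.004],"spin":0},{"offset":[-0.006,-0.012,-0.004],"spin":0}]'; python3 g.py | head -2
```

```text
clock: 4.18
eef_pos: [514.0, 156.9, 76.3]
eef_rot: [-3.14, -0.004, -0.396]
wrist_force: [1.2, 1.5, -1.2]
finger_gap: 0.3
TCP [514.  156.9  76.3] yaw -22.7 r 150.3 ang 146.98 F [ 1.2  1.5 -1.2] t 4.18
3 rad 149.8 back 11.4 unit dir -w [-0.479 -0.878]
```

```bash
python3 -m crank '[{"offset":[-0.001,-0.0015,0],"spin":0},{"offset":[-0.002,-0.003,0],"spin":1},{"offset":[-0.0025,-0.0045,0],"spin":1},{"offset":[-0.003,-0.006,0],"spin":2},{"offset":[-0.0035,-0.0075,0],"spin":2},{"offset":[-0.004,-0.009,0],"spin":2},{"offset":[-0.0045,-0.0105,0],"spin":3},{"offset":[-0.0045,-0.0105,0],"spin":3}]'; python3 g.py | head -2
python3 - <<'E'
from h import *
p=manip.camera("top")
cv2.imwrite("pics/t2.png",cv2.resize(p["pixels"][125:265,235:375,::-1],None,fx=4.2,fy=4.2,interpolation=cv2.INTER_CUBIC))
E
```

```text
clock: 4.85
eef_pos: [509.4, 146.1, 76.3]
eef_rot: [-3.14, -0.004, -0.342]
wrist_force: [0.8, 0.2, -0.7]
finger_gap: 0.6
TCP [509.4 146.1  76.3] yaw -19.6 r 148.7 ang 151.44 F [ 0.8  0.2 -0.7] t 4.85
3 rad 148.7 back -0.2 unit dir -w [-0.479 -0.878]
```

View pics/t2.png

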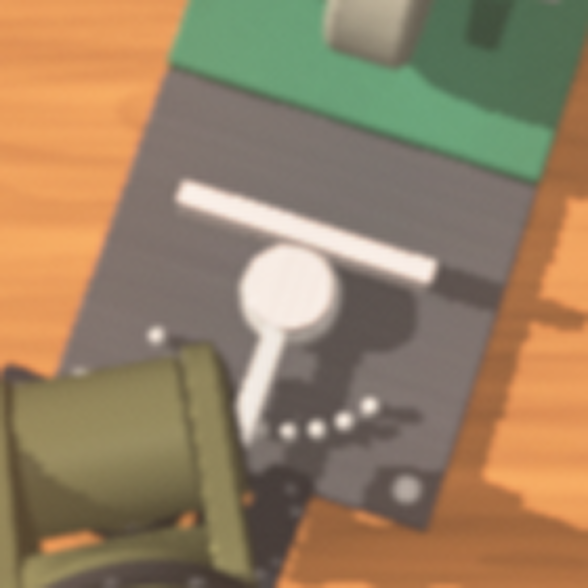

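The crop shows the fence slope going from about 30° to 18°, from (187,192) to (430,270), so it has snapped one click to notch 4. Next, a fence-angle gauge, which also provides the rest pause.

```bash
cat > f.py <<'E'
from h import *
def ang(im):  # bgr crop, top view
    m=(im.min(2)>185).astype(np.uint8)
    n,l,s,c=cv2.connectedComponentsWithStats(m); out=[]
    for k in range(1,n):
        if s[k,4]>2000:
            v=np.argwhere(l==k)[:,::-1].astype(np.float32); (x,y),(w,h),a=cv2.minAreaRect(v)
            vx,vy=cv2.fitLine(v,cv2.DIST_L2,0,.01,.01)[:2].ravel()
            if max(w,h)/min(w,h)>4 and y<330: out.append(round(float(np.degrees(np.arctan(vy/vx))),2))
    return out
def crop(p): return cv2.resize(p["pixels"][125:265,235:375,::-1],None,fx=4.2,fy=4.2,interpolation=cv2.INTER_CUBIC)
if __name__=="__main__": print("fence now",ang(crop(manip.camera("top"))))
E
python3 -c "
import cv2;from f import ang
print(ang(cv2.imread('pics/topc.png')),ang(cv2.imread('pics/t2.png')))"
python3 -m crank '[{"offset":[0,0,0],"spin":0},{"offset":[0,0,0],"spin":1},{"offset":[0,0,0],"spin":2},{"offset":[0,0,0],"spin":3},{"offset":[0,0,0],"spin":4},{"offset":[0,0,0],"spin":5},{"offset":[0,0,0],"spin":6},{"offset":[0,0,0],"spin":6}]'; python3 g.py; python3 f.py
```

```text
[29.9] [18.05]
clock: 5.57
eef_pos: [509.5, 146.2, 76.3]
eef_rot: [-3.14, -0.004, -0.237]
wrist_force: [-0.2, 0.9, -0.2]
finger_gap: 0.3
TCP [509.5 146.2  76.3] yaw -13.6 r 148.7 ang 151.37 F [-0.2  0.9 -0.2] t 5.57
3 rad 148.7 back -0.1 unit dir -w [-0.479 -0.878]
4 rad 145.5 back 30.9 unit dir -w [-0.287 -0.958]
5 rad 135.9 back 60.4 unit dir -w [-0.081 -0.997]
6 rad 120.3 back 87.4 unit dir -w [ 0.128 -0.992]
7 rad 99.5 back 110.5 unit dir -w [ 0.331 -0.944]
fence now [18.05]
```

```bash
python3 -m crank '[{"offset":[-0.0025,-0.0055,0],"spin":1},{"offset":[-0.0045,-0.0095,0],"spin":2},{"offset":[-0.006,-0.013,0],"spin":2},{"offset":[-0.0075,-0.0165,0],"spin":3},{"offset":[-0.009,-0.020,0],"spin":3},{"offset":[-0.0105,-0.0235,0],"spin":3},{"offset":[-0.0118,-0.027,0],"spin":3},{"offset":[-0.0123,-0.0285,0],"spin":3}]'; python3 f.py
python3 -m crank '[{"offset":[0,0,0],"spin":0},{"offset":[0,0,0],"spin":1},{"offset":[0,0,0],"spin":2},{"offset":[0,0,0],"spin":3},{"offset":[0,0,0],"spin":4},{"offset":[0,0,0],"spin":5},{"offset":[0,0,0],"spin":6},{"offset":[0,0,0],"spin":7}]'; python3 g.py; python3 f.py
```

```text
clock: 6.28
eef_pos: [496.8, 117.1, 76.2]
eef_rot: [-3.141, -0.003, -0.186]
wrist_force: [0.4, 0.4, 0.1]
finger_gap: 0.6
fence now [9.2]
clock: 7.0
eef_pos: [496.9, 117.1, 76.2]
eef_rot: [-3.141, -0.003, -0.062]
wrist_force: [-0.4, -0.1, -0.1]
finger_gap: 0.6
TCP [496.9 117.1  76.2] yaw -3.6 r 149.2 ang 163.60 F [-0.4 -0.1 -0.1] t 7.0
3 rad 145.8 back -31.6 unit dir -w [-0.479 -0.878]
4 rad 149.2 back -0.6 unit dir -w [-0.287 -0.958]
5 rad 146.1 back 30.4 unit dir -w [-0.081 -0.997]
6 rad 136.6 back 60.1 unit dir -w [ 0.128 -0.992]
7 rad 121.1 back 87.2 unit dir -w [ 0.331 -0.944]
fence now [6.31]
```

```bash
python3 -m crank '[{"offset":[-0.001,-0.006,0],"spin":1},{"offset":[-0.002,-0.0105,0],"spin":2},{"offset":[-0.003,-0.0140,0],"spin":2},{"offset":[-0.0035,-0.0175,0],"spin":3},{"offset":[-0.004,-0.021,0],"spin":3},{"offset":[-0.0045,-0.0245,0],"spin":3},{"offset":[-0.005,-0.028,0],"spin":3},{"offset":[-0.0054,-0.0298,0],"spin":3}]'; python3 f.py
python3 -m crank '[{"offset":[0,0,0],"spin":0},{"offset":[0,0,0],"spin":1},{"offset":[0,0,0],"spin":2},{"offset":[0,0,0],"spin":3},{"offset":[0,0,0],"spin":4},{"offset":[0,0,0],"spin":5},{"offset":[0,0,0],"spin":6},{"offset":[0,0,0],"spin":7}]'; python3 g.py; python3 f.py
```

```text
clock: 7.72
eef_pos: [491.3, 86.8, 76.2]
eef_rot: [-3.141, -0.003, -0.009]
wrist_force: [-0.6, -0.1, -0.3]
finger_gap: 0.4
fence now [-0.31]
clock: 8.43
eef_pos: [491.3, 86.7, 76.2]
eef_rot: [-3.141, -0.003, 0.115]
wrist_force: [-1.1, 0.7, 0.1]
finger_gap: 0.8
TCP [491.3  86.7  76.2] yaw 6.6 r 149.2 ang 175.51 F [-1.1  0.7  0.1] t 8.43
3 rad 136.1 back -61.0 unit dir -w [-0.479 -0.878]
4 rad 145.8 back -31.4 unit dir -w [-0.287 -0.958]
5 rad 149.2 back -0.4 unit dir -w [-0.081 -0.997]
6 rad 146.0 back 30.6 unit dir -w [ 0.128 -0.992]
7 rad 136.4 back 60.3 unit dir -w [ 0.331 -0.944]
fence now [-5.38]
```

```bash
python3 -m crank '[{"offset":[0,-0.006,0],"spin":1},{"offset":[0,-0.0105,0],"spin":2},{"offset":[0,-0.0140,0],"spin":2},{"offset":[0.0003,-0.0175,0],"spin":3},{"offset":[0.0005,-0.021,0],"spin":3},{"offset":[0.0007,-0.0245,0],"spin":3},{"offset":[0.0009,-0.028,0],"spin":3},{"offset":[0.001,-0.0302,0],"spin":3}]'; python3 f.py
python3 -m crank '[{"offset":[0,0,0],"spin":0},{"offset":[0,0,0],"spin":0},{"offset":[0,0,0],"spin":0},{"offset":[0,0,0],"spin":0},{"offset":[0,0,0],"spin":0},{"offset":[0,0,0],"spin":0},{"offset":[0,0,0],"spin":0},{"offset":[0,0,0],"spin":0}]'; python3 g.py; python3 f.py
```

```text
clock: 9.15
eef_pos: [492.3, 56.0, 76.2]
eef_rot: [-3.141, -0.003, 0.168]
wrist_force: [0.4, -1.2, -0.1]
finger_gap: 0.5
fence now [-11.67]
clock: 9.87
eef_pos: [492.3, 55.8, 76.2]
eef_rot: [-3.141, -0.003, 0.168]
wrist_force: [1.0, 0.0, -0.5]
finger_gap: 0.4
TCP [492.3  55.8  76.2] yaw 9.6 r 149.0 ang -172.60 F [ 1.   0.  -0.5] t 9.87
3 rad 120.4 back -87.7 unit dir -w [-0.479 -0.878]
4 rad 136.0 back -60.7 unit dir -w [-0.287 -0.958]
5 rad 145.7 back -31.1 unit dir -w [-0.081 -0.997]
6 rad 149.0 back -0.1 unit dir -w [ 0.128 -0.992]
7 rad 145.7 back 30.8 unit dir -w [ 0.331 -0.944]
fence now [-17.12]
```

Fence total is 47.0°, so four clicks. Backing away (+y) and up, then a final look.

```bash
python3 -m crank '[{"offset":[0,0.015,0],"spin":0},{"offset":[0,0.03,0.005],"spin":0},{"offset":[0,0.03,0.04],"spin":0},{"offset":[0,0.03,0.08],"spin":0},{"offset":[0,0.03,0.12],"spin":0},{"offset":[-0.03,0.05,0.14],"spin":0},{"offset":[-0.06,0.08,0.14],"spin":0},{"offset":[-0.08,0.1,0.14],"spin":0}]'; python3 -m crank '[{"offset":[-0.01,0.035,0],"spin":0},{"offset":[-0.02,0.07,0],"spin":0},{"offset":[-0.02,0.1,0],"spin":0},{"offset":[-0.02,0.13,0],"spin":0},{"offset":[-0.02,0.15,0],"spin":0},{"offset":[-0.02,0.16,0],"spin":0},{"offset":[-0.02,0.16,0],"spin":0},{"offset":[-0.02,0.16,0],"spin":0}]'
python3 f.py; python3 - <<'E'
from h import *
from f import crop
p=manip.camera("top"); cv2.imwrite("pics/t9.png",np.hstack([crop(p)[:400],]))
q=manip.camera("scene"); cv2.imwrite("pics/s9.png",q["pixels"][:,:,::-1])
a=cv2.imread("pics/scene0.png")
d=np.abs(a.astype(int)-q["pixels"][:,:,::-1]).max(2)
print("diff idler",d[265:310,195:245].mean(),"blank",d[168:215,405:462].mean())
for n in ("idler","blank"): print(n,[(r["location"],r["conf"]) for r in manip.search_frame(q,n)][:1])
E
```

```text
clock: 10.58
eef_pos: [410.9, 156.9, 217.4]
eef_rot: [-3.141, -0.005, 0.167]
wrist_force: [-0.3, -0.1, 0.2]
finger_gap: 0.6
clock: 11.25
eef_pos: [390.8, 316.3, 217.2]
eef_rot: [-3.141, -0.004, 0.168]
wrist_force: [0.2, -1.0, -0.2]
finger_gap: 0.3
fence now [-17.11]
diff idler 2.2195555555555555 blank 2.4647256438969767
idler [([616.1, -236.4, 43.8], 0.8)]
blank [([698.2, 354.7, 5.8], 0.91)]
```

View pics/s9.png

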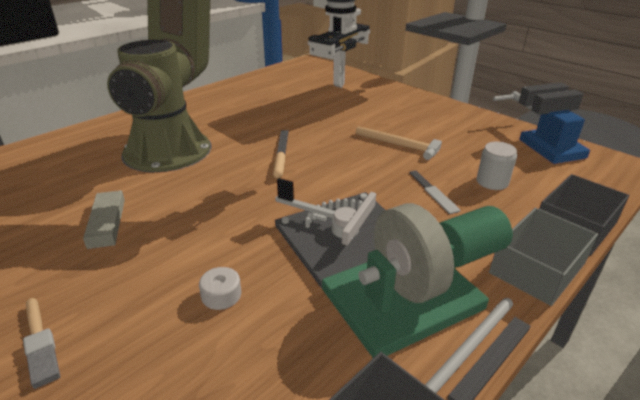

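View pics/t9.png

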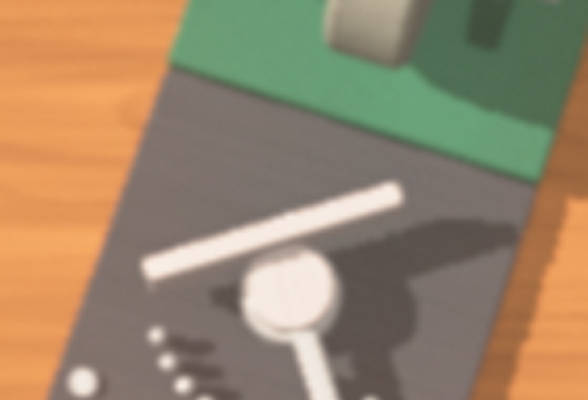

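The scene view shows the paddle at (286,190), the robot clear, and the idler (221,288) and blank (435,192) where they were. In the top crop the arm points at about (331,420), between studs 8 and 9, which is notch 7.

```bash
python3 -c "
from cell import manip; print(manip.sign_off())"
```

```text
the job is handed in; nothing more can be done
None
```

The fence now stands four clicks further round: I pushed the lever counter-clockwise from notch 3 to notch 7, one click at a time, and handed the job in at about 11.5 s.

- **Clicks:** after each click I held the fingers clear of the paddle until the lever had rested about 0.6 s or more. The fence angle seen from above at each rest was 29.9°, 18.1°, 6.3°, −5.4° and −17.1°.
- **Final position:** that is 47.0° of turn against 48° nominal, and the shortfall is within my image gauge. The last picture shows the arm between studs 8 and 9, which is notch 7. The angle was the same after I backed the gripper away.
- **Bystanders:** the scene picture over the idler and the blank is practically the same as at the start. The network's position for the blank shifted by about 4.5 mm (idler about 1 mm), which is about its stated accuracy, and the robot never went near either of them at their height.
- **Forces:** wrist force readings at the end of each move stayed below about 2.5 N.

No check failed. I got the contact distance wrong during the first push, reading it as later than it was, so the lever snapped earlier than I expected, but only by the one click.

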